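# Close the small-parts carrier and hold it up

## Task

Get the small-parts carrier ready for the washer: fit the loose wire cover onto it, its square-bored blue hub over the carrier's square post and fully down on the rim, and let go of the cover while the carrier still stands on the worktop. Then grip the carrier by the end of its post that stands out above the hub, lift it straight up with the cover on and the two clear caps inside, and finish while holding it still and level in the air, its underside at least 10 cm above the worktop and touching nothing else. Never tip the carrier, and leave the other things where they stand.

Things in the scene. Friction and masses are not known exactly. Their poses are not given: they have to be found in the camera images.
- carrier_post (a point): Point on the axis of the carrier's square black post, 84 mm above the carrier's underside: grip the post here. z up, x and y square to the post's faces. The post is 16x16 mm and ends 105 mm above the underside; its top 7 mm taper to 10x10 mm as a lead-in. Of a seated cover the hub ends 70 mm above the carrier's underside, so 35 mm of post stand out.
- cover_hub (a point): Centre of the cover's blue plastic hub, half-way up it, 14 mm above the cover's underside, on the axis of its bore; z up, x and y square to the hub's faces. The hub is 34x34 mm outside and 28 mm high (24 mm stand above the frame); the square bore, 18x18 mm, goes right through. It fits in any of four quarter turns. Seated, this point is 56 mm above the carrier's underside.
- carrier: Loose open stainless basket, 150x150 mm, walls 42 mm high, floor 3 mm, low cross dividers, about 0.4 kg, with the black square post upright in the middle. Origin at the centre of its underside, z up, x and y square to its walls and to the post's faces.
- cover: Loose square steel wire cover, frame 150x150x4 mm, about 0.14 kg, with the blue hub in the middle; at the start it lies flat on the worktop, hub up. Origin at the centre of its underside, axes square to the frame and the hub. Seated, the frame lies on the carrier's rim and this origin is 42 mm above the carrier's.
- cap_1: Small clear plastic cap, 33x33x27 mm, 15 g, loose in a compartment of the carrier on its 3 mm floor; origin at the centre of its underside. It stays in.
- cap_2: Small clear plastic cap, 33x33x27 mm, 15 g, loose in a compartment of the carrier on its 3 mm floor; origin at the centre of its underside. It stays in.
- jug: Bystander: teal cleaner jug with a yellow cap, 99x166x348 mm, loose; origin at the centre of its underside. Leave it alone.
- soap: Bystander: soap pump bottle with a pink label, 52x75x180 mm, loose; origin at the centre of its underside. Leave it alone.
- carton: Bystander: white and blue carton, 100x115x75 mm, loose; origin at the centre of its underside. Leave it alone.
- book: Bystander: black log book, 210x153x16 mm, loose; origin at the centre of its underside. Leave it alone.
Things that resemble listed ones, but are neither listed nor needed, are in the scene too. There is more than one size of the cover; the one meant has the size given above.

How it is judged:
By the outcome, as a careful person would: the job done as asked, in the order asked, and still so for the second after the job is handed in, while the arm keeps its last pose, push and grip.
It also fails if it takes over 56 s, if anything falls off the work surface, if the arm or the gripper's body presses on something with over 40 N, if the wrist force passes 120 N, or if a joint passes its speed limit or range.

## Robot

A 7-joint arm with a two-finger parallel gripper is mounted at the origin on a cart in front of the work surface, level with it; the furniture and walls round the work are solid. World frame = base frame: x ahead of the robot, y to its left, z up, the work surface at z = 0. Lengths are in m, angles in rad, forces in N, time in s.
With the tool pointing down it reaches from about 0.4 to 0.875 m from the base axis. Payload 4.4 kg.
Tool frame: the origin (TCP) lies on the centre line of the jaws, within the pads' length; the fingertips stand 17 mm ahead of it and the grasp point (between the pads) lies 2 mm behind it (ctrl.tcp_to_tips is the distance from the TCP to the fingertips, in m); z points along the fingers, y is the line along which they close (so a half turn about z gives the same grasp; the last joint's range is limited). The gripper opens to 85 mm and grips with 20 to 120 N. Pads are 22 mm wide; open, the fingers measure 114 mm over their backs; the gripper's body (76 mm by 85 mm) begins 54 mm behind the grasp point. The pads swing forward as they close: fully open they stand 13 mm farther back than shut.
Start: joints at [1.249, 0.628, 0.038, 1.517, -0.027, 0.996, -0.02], TCP at [0.164, -0.629, 0.248] pointing down, gripper open.
Joint ranges: [-3.06, 3.06], [-0.37, 2.12], [-1.25, 1.32], [0.18, 2.47], [-1.1, 4.24], [0.23, 1.98], [-2.94, 2.94]. Speed limits (rad/s): [2.57, 2.57, 3.14, 3.14, 3.14, 3.14, 3.14].

## Interface

Orientations are given as a unit quaternion [x, y, z, w].
In Python, from station import ctrl gives the robot as it stands. The module is installed in compiled form; this text tells all that it offers.
- The arm moves only by the shell command python3 -m inch 'ROWS' [OPENING]. ROWS is JSON, a list of rows, each a list of 2 entries, a list of its own where there are three numbers: the shift along the tool's x, y, z normalised to -1 to 1, where 1 is 60 cm, then the turn, a rotation vector about the tool's x, y, z normalised to -1 to 1, where 1 is 2 pi rad. A call has 1 to 12 rows; each row is the pose to reach, as a shift and turn from the pose commanded when the call began, along the tool's axes at that moment, turning the shorter way round; what a row does not reach only later rows make up. A row lasts 1/10 s, in which the tool goes at most 50 mm and 8.59 degrees, less where a joint would pass 70% of its speed; a pose out of reach is approached as far as the arm can. A call with a number of a shift or a turn outside -1 to 1 is refused whole. A call with a gripper value outside its range is refused whole. OPENING is the gripper command: -1 is shut, 1 is fully open, values between are in proportion, set as the call begins (- or left out, the last holds). The fingers move at their own pace and stop on an object; the grip force is fixed at half the most. Time passes only in rows, so rows that repeat a pose let the fingers close. It gives the time, the measured TCP pose, the force, the opening and the grip force at its end, in the units of the state.
- ctrl.state(): the state, without advancing time (a new reading comes with each control period).
- ctrl.capture(name): name is "side" or "top"; returns a dict with "frame" (480x640x3 uint8, blue, green, red), "mtx" (3x3 intrinsics, pixels), "extrinsics" (4x4, takes a point from world to camera coordinates). Camera axes: x right, y up, looking along -z (the intrinsics and any distortion apply to the point x, -y, -z); pixel columns grow to the right and rows downward; lengths in m; the calibration is good to about 2 mm. A picture is of the moment at which its call begins. There is no depth.
- ctrl.job_done(): hands the job in; it is judged then, once.
Trained networks look in a picture, given as the dict that the camera call returned (one of the last four; its "shot" number tells which), for a name from the list of things; names that differ only in an ending like _2 or _b are one class to them, and where a whole thing is asked for, a point or a joint stands for the part that bears it (a point fixed in the world has none). Each returns a list of dicts, best first, with "confidence" (0 to 1); they miss things now and then, are a little off and sometimes report something else, mostly with a low value. They report only what shows in the picture. A call takes as long as a camera call. They do not tell look-alikes from the thing itself.
- ctrl.look_for(picture, query): "extent" ([left, top, right, bottom] in pixels, round what is visible of it).
- ctrl.mark_of(picture, query): "xy" ([column, row] in pixels: a listed point, or the origin of a listed thing).
The state is a dict: "t": time; "joint_positions": joint angles; "qd": joint speeds; "joint_efforts": joint torques, N m; "ee_pos": TCP position; "tool_rot": TCP orientation; "contact_force": force on the tool from outside, world axes, zero at the start; "wrist_torque": the same for the moment, N m; "gripper_width": opening from 0.0 (shut) to 1.0 (fully open); "gripper_force": force on a finger pad.
Only numpy, scipy, OpenCV 4.12 (cv2) and the standard library are available. Lean on these libraries where they do the work, as an engineer would, in place of code of your own. Each camera call takes 0.05 s, during which the arm holds its last target. There are 200 camera calls.

## Working session

There is one attempt and no reset: what is moved stays moved. The work goes in short steps, Python scripts to look and compute and a shell command to move; the robot and the scene stay as the last step left them, time stands still between calls to the robot, and variables do not carry over. Pictures are saved under pics/ and viewed, at most 10 in all, crops included, and the job is handed in when it is done.

```bash
mkdir -p pics; cat > h.py <<'E'
import numpy as np, cv2
from station import ctrl
from scipy.spatial.transform import Rotation as R
def cam(p):
    K=np.array(p["mtx"]);E=np.array(p["extrinsics"]);return K,E
def proj(p,X):
    K,E=cam(p);X=np.atleast_2d(X);c=X@E[:3,:3].T+E[:3,3];c=c*[1,-1,-1];u=c@K.T;return u[:,:2]/u[:,2:]
def ray(p,uv):
    K,E=cam(p);d=np.linalg.solve(K,[uv[0],uv[1],1])*[1,-1,-1];d=E[:3,:3].T@d;o=-E[:3,:3].T@E[:3,3];return o,d/np.linalg.norm(d)
def atz(p,uv,z):
    o,d=ray(p,uv);return o+d*(z-o[2])/d[2]
E
python3 - <<'E'
from h import *
for n in ("side","top"):
    p=ctrl.capture(n);cv2.imwrite(f"pics/{n}0.png",p["frame"])
    print(n,[k for k in p],np.round(ray(p,(320,240))[0],3),np.round(ray(p,(320,240))[1],3))
    for q,z in(("carrier_post",.084),("cover_hub",.014),("carrier",0),("cover",0)):
        for r in ctrl.mark_of(p,q)[:4]: print(q,np.round(r["xy"],1),round(r["confidence"],2),np.round(atz(p,r["xy"],z),3))
print(ctrl.state()["t"],ctrl.state()["ee_pos"],ctrl.state()["tool_rot"])
E
```

```text
side ['frame', 'mtx', 'extrinsics', 'shot'] [-0.669  0.426  0.927] [ 0.788 -0.31  -0.532]
carrier_post [382.8 245.4] 0.76 [ 0.492 -0.229  0.084]
cover_hub [258.6 300.2] 0.95 [0.452 0.163 0.014]
cover_hub [291.3 259.4] 0.69 [0.61  0.017 0.014]
cover_hub [329.6 296.5] 0.59 [ 0.401 -0.026  0.014]
cover [259.  306.1] 0.88 [0.444 0.165 0.   ]
cover [330.7 299.6] 0.88 [ 0.404 -0.03   0.   ]
cover [291.5 261.9] 0.71 [0.617 0.014 0.   ]
top ['frame', 'mtx', 'extrinsics', 'shot'] [ 0.518 -0.074  1.231] [ 0.073 -0.018 -0.997]
carrier_post [379.4 293.8] 0.71 [ 0.483 -0.229  0.084]
cover_hub [275.3 236. ] 0.88 [0.616 0.011 0.014]
cover_hub [290.8 328.2] 0.68 [ 0.398 -0.029  0.014]
cover_hub [209.3 306.8] 0.6 [0.446 0.165 0.014]
cover_hub [391.4 305.9] 0.34 [ 0.453 -0.267  0.014]
carrier [377.9 290. ] 0.89 [ 0.49  -0.237  0.   ]
cover [293.5 326.5] 0.97 [ 0.401 -0.035  0.   ]
cover [277.3 237.3] 0.9 [0.614 0.007 0.   ]
cover [208.5 307.1] 0.58 [0.445 0.169 0.   ]
0.5 [ 0.16445634 -0.62881017  0.2482779 ] [ 9.91833719e-01  1.27537721e-01 -2.47027937e-06 -5.33482970e-05]
```

View pics/top0.png

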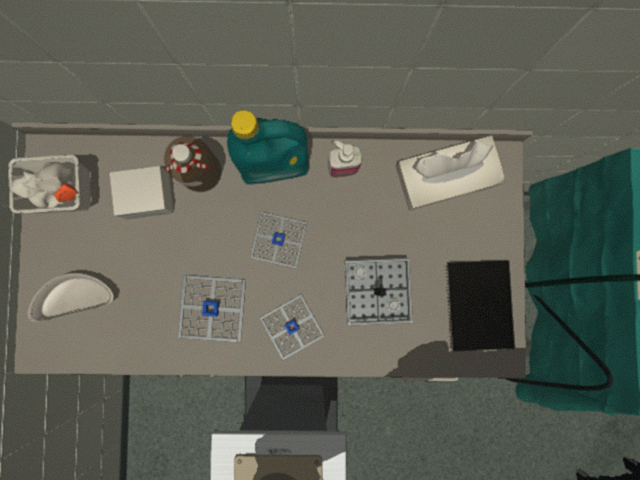

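View pics/side0.png

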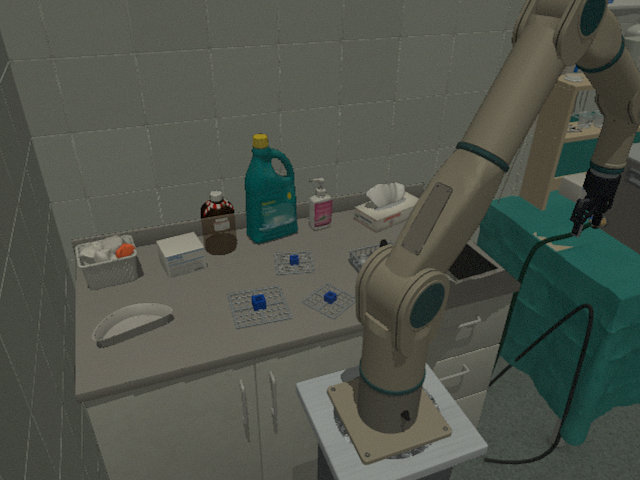

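Top picture: three covers can be confused, at (211,308) (~63 px wide), (278,239) (~50 px) and (292,327) (~50 px). The carrier is at (378,291) with its post at (379,291). By size, (211,308) should be the 150 mm one. I'll check that with a close crop and a 150 mm outline.

```bash
cat >> h.py <<'E'
def sq(c,yaw,s,z):
    a=np.array([[1,1],[-1,1],[-1,-1],[1,-1]])*s/2;r=np.array([[np.cos(yaw),-np.sin(yaw)],[np.sin(yaw),np.cos(yaw)]])
    return np.c_[a@r.T+c[:2],np.full(4,z)]
def fit(p,c0,yaw0,s,z,chan,span=.012,free=()):
    """slide the outline of a square of side s at height z for the best mean of chan along it"""
    from scipy.optimize import minimize
    def cost(v):
        q=proj(p,sq(v[:2],v[2],s,z));t=np.linspace(0,1,60)[:,None]
        P=np.vstack([q[i]*(1-t)+q[(i+1)%4]*t for i in range(4)]).astype(np.float32)
        return -cv2.remap(chan,P[:,0][None],P[:,1][None],cv2.INTER_LINEAR).mean()
    best=None
    for dx in np.linspace(-span,span,9):
        for dy in np.linspace(-span,span,9):
            for dw in np.linspace(-.12,.12,13):
                v=[c0[0]+dx,c0[1]+dy,yaw0+dw];k=cost(v)
                if best is None or k<best[0]: best=(k,v)
    r=minimize(cost,best[1],method="Nelder-Mead",options=dict(initial_simplex=[np.add(best[1],d) for d in([0,0,0],[.003,0,0],[0,.003,0],[0,0,.03])]))
    return r.x,-r.fun
E
python3 - <<'E'
from h import *
p=ctrl.capture("top");f=p["frame"];g=cv2.cvtColor(f,cv2.COLOR_BGR2GRAY).astype(np.float32)
hp=cv2.GaussianBlur(g-cv2.GaussianBlur(g,(0,0),8),(0,0),.7)
for s in(.110,.115,.120,.125,.140,.146,.15):
    for n,c,y in(("A",(.446,.167),0),("B",(.615,.010),-.15),("C",(.40,-.031),.5)):
        v,k=fit(p,c,y,s,.003,hp); print(s,n,np.round(v,4),round(k,1))
v,k=fit(p,(.488,-.232),0,.148,.042,hp);print("carrier",v,k)
a,ka=fit(p,(.446,.167),0,.146,.004,hp)
b=cv2.resize(f[230:380,160:430],None,fx=2.9,fy=2.9,interpolation=cv2.INTER_CUBIC)
for q,col in((sq(a,a[2],.15,.004),(0,0,255)),(sq(v,v[2],.15,.042),(0,255,255))):
    cv2.polylines(b,[np.round((proj(p,q)-[160,230])*2.9*16).astype(int)],True,col,1,cv2.LINE_AA,4)
cv2.imwrite("pics/crop1.png",b)
# hub (blue) and post centroids
hsv=cv2.cvtColor(f,cv2.COLOR_BGR2HSV);m=cv2.inRange(hsv,(105,120,40),(130,255,255));n,l,st,ce=cv2.connectedComponentsWithStats(m)
for i in range(1,n):
    if st[i,4]>40: print(st[i],ce[i],np.round(atz(p,ce[i],.022),4))
E
```

```text
0.11 A [ 0.4585  0.177  -0.0605] 8.3
0.11 B [ 0.608   0.0053 -0.2133] 8.3
0.11 C [ 0.3998 -0.0301  0.5237] 19.4
0.115 A [ 0.4565  0.1747 -0.0596] 6.7
0.115 B [ 0.611   0.0076 -0.2063] 3.6
0.115 C [ 0.4    -0.0274  0.5333] 8.3
0.12 A [ 0.4527  0.1727 -0.0563] 6.3
0.12 B [ 0.6144  0.0093 -0.2145] 4.6
0.12 C [ 0.4073 -0.0321  0.5224] 8.7
0.125 A [ 0.4327  0.1541 -0.0599] 8.0
0.125 B [ 0.6172  0.0114 -0.2158] 4.4
0.125 C [ 0.4026 -0.0192  0.5236] 7.8
0.14 A [ 0.4415  0.1621 -0.0622] 14.5
0.14 B [ 0.6262  0.0171 -0.2116] 4.0
0.14 C [ 0.3837 -0.0337  0.5185] 5.6
0.146 A [ 0.4416  0.163  -0.0549] 9.7
0.146 B [ 0.6297  0.0194 -0.2122] 4.0
0.146 C [ 0.3863 -0.0438  0.5143] 5.9
0.15 A [ 0.4375  0.1664 -0.0582] 6.5
0.15 B [ 0.6285  0.003  -0.2157] 2.5
0.15 C [ 0.392  -0.0581  0.5196] 9.5
carrier [ 0.48453539 -0.23478791  0.05014951] 8.022149085998535
[272 233  12  13  85] [277.75294118 238.8       ] [0.6089 0.0046 0.022 ]
[202 301  17  15 172] [209.81395349 308.24418605] [0.4434 0.1617 0.022 ]
[285 320  14  14  93] [291.38709677 326.75268817] [ 0.402  -0.0306  0.022 ]
```

View pics/crop1.png

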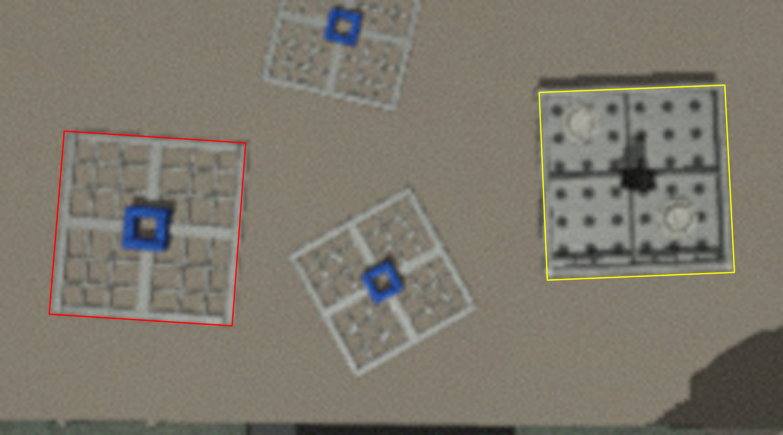

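The crop shows that A at pixel (211,308) matches the 150 mm red outline, with its hub at crop (148,228). The other two covers measure about 110 mm. The carrier is at crop (637,180). Next I'll refine the carrier pose and start the first leg of the move.

```bash
python3 - <<'E'
from h import *
p=ctrl.capture("top");f=p["frame"];g=cv2.cvtColor(f,cv2.COLOR_BGR2GRAY).astype(np.float32)
hp=cv2.GaussianBlur(g-cv2.GaussianBlur(g,(0,0),8),(0,0),.7)
print("tips",ctrl.tcp_to_tips, ctrl.state()["gripper_width"])
grad=cv2.magnitude(cv2.Sobel(g,cv2.CV_32F,1,0),cv2.Sobel(g,cv2.CV_32F,0,1))
for s in(.144,.147,.15,.153):
    print(s,*[ (np.round(v,4),round(k,1)) for v,k in(fit(p,(.486,-.233),.05,s,.042,hp),fit(p,(.486,-.233),.05,s,.042,grad),fit(p,(.442,.162),-.06,s,.004,grad))])
b=cv2.resize(f[250:335,335:420],None,fx=7,fy=7,interpolation=cv2.INTER_CUBIC)
v=np.array([.486,-.233,.045])
for s,z,col in((.15,.042,(0,0,255)),(.016,.098,(0,255,0)),(.010,.105,(0,255,255)),(.15,0,(255,0,0))):
    cv2.polylines(b,[np.round(((proj(p,sq(v,v[2],s,z))-[335,250]+.5)*7-.5)*16).astype(int)],True,col,1,cv2.LINE_AA,4)
cv2.imwrite("pics/crop2.png",b)
E
python3 -m inch '[[[0,0,0],[0,0,0]]]'
```

```text
tips 0.017 0.9996110039309465
0.144 (array([ 0.4862, -0.2338,  0.0455]), np.float64(11.9)) (array([ 0.4902, -0.2303,  0.0481]), np.float64(178.5)) (array([ 0.4451,  0.1587, -0.0564]), np.float64(107.9))
0.147 (array([ 0.4852, -0.2342,  0.0513]), np.float64(9.0)) (array([ 0.4896, -0.2286,  0.0532]), np.float64(151.0)) (array([ 0.442 ,  0.1617, -0.0606]), np.float64(105.2))
0.15 (array([ 0.4831, -0.2366,  0.0482]), np.float64(7.5)) (array([ 0.4967, -0.2271,  0.0496]), np.float64(131.7)) (array([ 0.4418,  0.1625, -0.049 ]), np.float64(84.2))
0.153 (array([ 0.4817, -0.2381,  0.049 ]), np.float64(7.5)) (array([ 0.4945, -0.2256,  0.049 ]), np.float64(135.5)) (array([ 0.4449,  0.1644, -0.0585]), np.float64(71.1))
t: 0.7
ee_pos: [0.1645, -0.6288, 0.2483]
tool_rot: [0.992, 0.128, 0.0, 0.0]
contact_force: [0.5, 0.1, 0.1]
gripper_width: 1.003
gripper_force: 0.0
```

View pics/crop2.png

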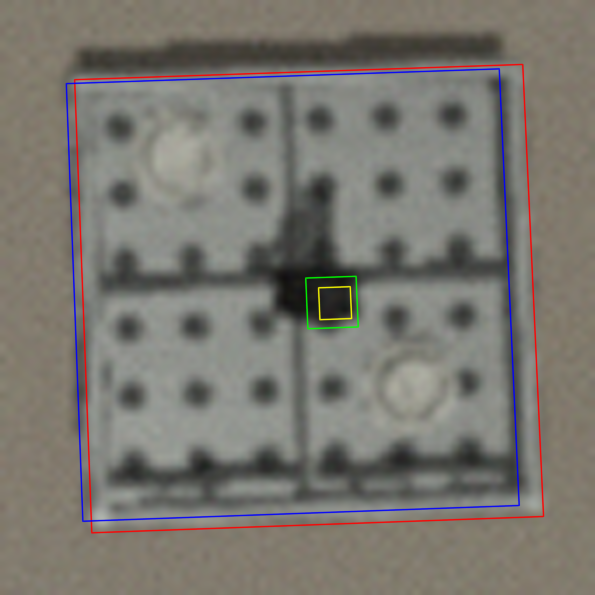

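```bash
python3 -m inch '[[[0.637,-0.487,0],[0,0,-0.2]],[[0.637,-0.487,0],[0,0,-0.2]],[[0.637,-0.487,0],[0,0,-0.2]],[[0.637,-0.487,0],[0,0,-0.2]],[[0.637,-0.487,0],[0,0,-0.2]],[[0.637,-0.487,0],[0,0,-0.2]],[[0.637,-0.487,0],[0,0,-0.2]],[[0.637,-0.487,0],[0,0,-0.2]],[[0.637,-0.487,0],[0,0,-0.2]],[[0.637,-0.487,0],[0,0,-0.2]],[[0.637,-0.487,0],[0,0,-0.2]]]'
cat >> h.py <<'E'
def rel(xyz,yaw):
    """normalised shift and turn to a tool-down pose whose tool x has this yaw"""
    s=ctrl.state();r=R.from_quat(s["tool_rot"]);x=r.apply([1,0,0])
    cur=np.arctan2(x[1],x[0]);sh=r.inv().apply(np.subtract(xyz,s["ee_pos"]))/.6
    T=R.from_euler("z",yaw)*R.from_quat([1,0,0,0]);return np.round(sh,4),np.round((r.inv()*T).as_rotvec()/2/np.pi,4)
E
python3 -c "
from h import *
print(rel((.442,.162,.15),1.511),ctrl.state()['joint_positions'])"
```

```text
t: 1.8
ee_pos: [0.464, -0.2443, 0.2489]
tool_rot: [0.724, 0.689, 0.002, 0.0]
contact_force: [0.6, 0.3, 0.6]
gripper_width: 1.001
gripper_force: 0.0
(array([ 0.6742, -0.0708,  0.1662]), array([ 0.0005, -0.0004,  0.0016])) [ 0.67057448  0.46397937 -0.34176839  1.86034804  0.19697686  0.84792834
  0.1820398 ]
```

```bash
python3 -m inch '[[[0.674,-0.071,0.1],[0,0,0.001]],[[0.674,-0.071,0.1],[0,0,0.001]],[[0.674,-0.071,0.1],[0,0,0.001]],[[0.674,-0.071,0.1],[0,0,0.001]],[[0.674,-0.071,0.1],[0,0,0.001]],[[0.674,-0.071,0.1],[0,0,0.001]],[[0.674,-0.071,0.1],[0,0,0.001]],[[0.674,-0.071,0.1],[0,0,0.001]],[[0.674,-0.071,0.166],[0,0,0.001]],[[0.674,-0.071,0.166],[0,0,0.001]],[[0.674,-0.071,0.166],[0,0,0.001]]]'
python3 - <<'E'
from h import *
from scipy.optimize import minimize
P=[];ims=[]
for n in("top","side"):
    p=ctrl.capture(n);f=p["frame"];P.append(p)
    print(n,[(np.round(r["xy"],1),round(r["confidence"],2)) for r in ctrl.mark_of(p,"carrier_post")[:2]],[(np.round(r["xy"],1),round(r["confidence"],2)) for r in ctrl.mark_of(p,"cover_hub")[:3]])
    if n=="side":cv2.imwrite("pics/side1.png",f)
    c=proj(p,[[.487,-.231,.07]])[0].round().astype(int);w=14 if n=="top" else 20
    b=cv2.resize(f[c[1]-w:c[1]+w,c[0]-w:c[0]+w],(380,380),interpolation=cv2.INTER_CUBIC);k=190/w
    for v,col in(((.487,-.231,.048),(0,255,0)),((.483,-.229,.048),(0,0,255))):
      for s,z in((.016,.098),(.010,.105),(.034,.003)):
        cv2.polylines(b,[np.round(((proj(p,sq(v,v[2],s if s<.03 else .016,z))-c+w+.5)*k-.5)*16).astype(int)],True,col,1,cv2.LINE_AA,4)
    ims.append(b)
cv2.imwrite("pics/post.png",np.hstack(ims))
print(rel((.442,.162,.028),1.511))
E
```

```text
t: 2.9
ee_pos: [0.441, 0.1553, 0.1484]
tool_rot: [0.73, 0.684, -0.001, 0.0]
contact_force: [0.3, -1.0, 0.1]
gripper_width: 0.997
gripper_force: 0.0
top [(array([383.6, 292.3]), 0.8)] [(array([205.7, 308.1]), 0.89), (array([289.5, 327.4]), 0.79), (array([277.9, 239.9]), 0.64)]
side [] [(array([293.7, 260.4]), 0.84), (array([259.7, 303. ]), 0.67)]
(array([ 0.0102, -0.0016,  0.203 ]), array([ 0.0003, -0.0001, -0.0011]))
```

View pics/post.png

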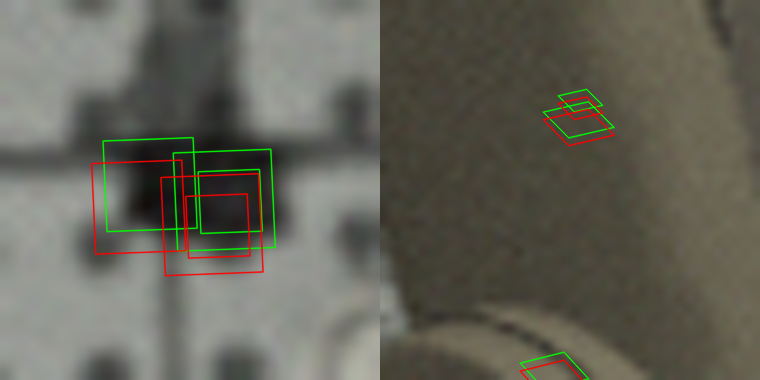

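The left panel shows the dark post blob at about crop (125–283, 145–230), close to the predicted boxes. In the right panel (side view) the arm hides the post. I'll fit the post numerically, and go down to the hub.

```bash
python3 - <<'E'
from h import *
p=ctrl.capture("top");g=cv2.cvtColor(p["frame"],cv2.COLOR_BGR2GRAY)
x0,y0,w,k=366,276,32,10
G=cv2.resize(g[y0:y0+w,x0:x0+w],None,fx=k,fy=k,interpolation=cv2.INTER_CUBIC)
print("min",G.min(),"med",np.median(G))
def mask(v):
    m=np.zeros(G.shape,np.uint8);q=np.vstack([sq(v,v[2],s,z) for s,z in((.016,.003),(.016,.098),(.010,.105))])
    u=((proj(p,q)-[x0,y0]+.5)*k-.5).astype(np.float32);cv2.fillConvexPoly(m,cv2.convexHull(u).round().astype(int),1);return m
for th in(40,50,60,70):
    D=(G<th).astype(np.uint8);best=max(((mask((x,y,.048))&D).sum()/(mask((x,y,.048))|D).sum(),x,y) for x in np.arange(.476,.500,.001) for y in np.arange(-.243,-.221,.001))
    print(th,D.sum(),np.round(best,4))
E
python3 -m inch '[[[0.009,-0.001,0.07],[0,0,-0.001]],[[0.009,-0.001,0.13],[0,0,-0.001]],[[0.009,-0.001,0.17],[0,0,-0.001]],[[0.009,-0.001,0.19],[0,0,-0.001]],[[0.009,-0.001,0.207],[0,0,-0.001]],[[0.009,-0.001,0.207],[0,0,-0.001]]]'
```

```text
min 15 med 138.0
40 6312 [ 0.6476  0.489  -0.233 ]
50 8137 [ 0.7427  0.489  -0.233 ]
60 9876 [ 0.7424  0.489  -0.233 ]
70 13796 [ 0.6013  0.489  -0.232 ]
t: 3.85
ee_pos: [0.4411, 0.1619, 0.0241]
tool_rot: [0.727, 0.686, -0.0, -0.0]
contact_force: [-0.1, -0.7, 0.1]
gripper_width: 1.001
gripper_force: 0.0
```

```bash
python3 -m inch '[[[0,0,-0.004],[0,0,0]],[[0,0,-0.004],[0,0,0]],[[0,0,-0.004],[0,0,0]],[[0,0,-0.004],[0,0,0]],[[0,0,-0.004],[0,0,0]],[[0,0,-0.004],[0,0,0]],[[0,0,-0.004],[0,0,0]],[[0,0,-0.004],[0,0,0]],[[0,0,-0.004],[0,0,0]],[[0,0,-0.004],[0,0,0]]]' -1
```

```text
t: 4.85
ee_pos: [0.4418, 0.1623, 0.028]
tool_rot: [0.728, 0.686, 0.001, 0.001]
contact_force: [0.0, -0.5, 7.8]
gripper_width: 0.385
gripper_force: 60.1
```

```bash
python3 -m inch '[[[0,0,-0.03],[0,0,0]],[[0,0,-0.1],[0,0,0]],[[0,0,-0.18],[0,0,0]],[[0,0,-0.25],[0,0,0]],[[0,0,-0.25],[0,0,0]],[[0,0,-0.25],[0,0,0]],[[0,0,-0.25],[0,0,0]]]'
python3 - <<'E'
from h import *
s=ctrl.state();e=s["ee_pos"];print(e,R.from_quat(s["tool_rot"]).as_matrix().round(4).tolist(),s["contact_force"])
z=e[2]-.024
o=[]
for n in("top","side"):
    p=ctrl.capture(n);f=p["frame"];g=cv2.cvtColor(f,cv2.COLOR_BGR2GRAY).astype(np.float32)
    if n=="top":
        hp=cv2.GaussianBlur(g-cv2.GaussianBlur(g,(0,0),8),(0,0),.7)
        for S in(.141,.144,.147): print(S,fit(p,e,-.06,S,z,hp,.008))
    c=proj(p,[[e[0],e[1],z]])[0].round().astype(int)-[60,70]
    b=cv2.resize(f[c[1]:c[1]+140,c[0]:c[0]+120],None,fx=3.3,fy=3.3,interpolation=cv2.INTER_CUBIC)[:460]
    cv2.polylines(b,[np.round(((proj(p,sq(e,-.06,.15,z))-c+.5)*3.3-.5)*16).astype(int)],True,(0,0,255),1,cv2.LINE_AA,4);o.append(b)
cv2.imwrite("pics/held.png",np.hstack(o))
E
```

```text
t: 5.55
ee_pos: [0.4403, 0.1615, 0.1761]
tool_rot: [0.728, 0.686, -0.001, -0.0]
contact_force: [-0.9, -0.1, -1.6]
gripper_width: 0.381
gripper_force: 60.3
[0.4403084 0.16148   0.1761155] [[0.0585, 0.9983, -0.0018], [0.9983, -0.0585, -0.0011], [-0.0012, -0.0017, -1.0]] [-0.92287151 -0.10115277 -1.64542165]
0.141 (array([ 0.43881705,  0.16104712, -0.05575102]), np.float64(9.23130989074707))
0.144 (array([ 0.43983817,  0.16207391, -0.05673856]), np.float64(8.058366775512695))
0.147 (array([ 0.44414439,  0.16217869, -0.10081575]), np.float64(7.997811794281006))
```

View pics/held.png

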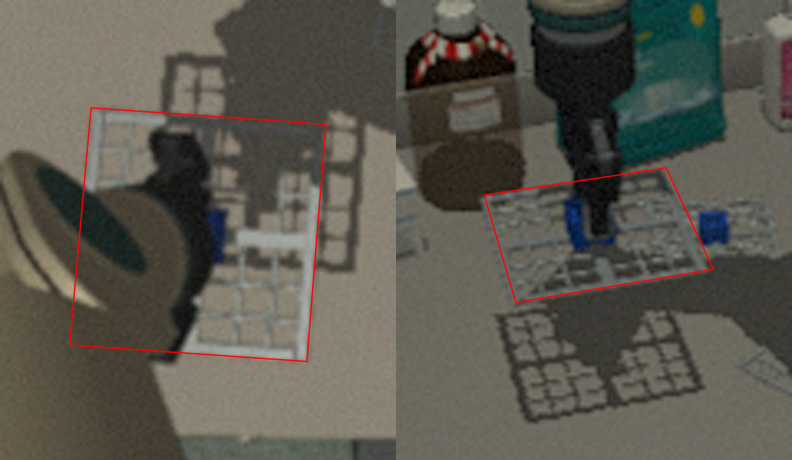

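The left panel shows the held cover's hub at about crop (217,235); the right panel shows it level in the jaws. The frame matches the outline centred on the TCP within about 2 mm. Carrying it over the post.

```bash
python3 -c "
from h import *
print(rel((.487,-.2335,.176),1.619))"
```

```text
(array([-0.653 ,  0.1162, -0.    ]), array([-0.0004,  0.0002, -0.0169]))
```

```bash
python3 -m inch '[[[-0.05,0.01,0],[0,0,-0.003]],[[-0.12,0.022,0],[0,0,-0.005]],[[-0.2,0.036,0],[0,0,-0.008]],[[-0.28,0.05,0],[0,0,-0.01]],[[-0.36,0.064,0],[0,0,-0.013]],[[-0.44,0.078,0],[0,0,-0.017]],[[-0.52,0.093,0],[0,0,-0.017]],[[-0.59,0.105,0],[0,0,-0.017]],[[-0.64,0.114,0],[0,0,-0.017]],[[-0.653,0.116,0],[0,0,-0.017]],[[-0.653,0.116,0],[0,0,-0.017]],[[-0.653,0.116,0],[0,0,-0.017]]]'
python3 -m inch '[[[0,0,0],[0,0,0]],[[0,0,0],[0,0,0]],[[0,0,0],[0,0,0]]]'
python3 - <<'E'
from h import *
s=ctrl.state();e=np.array(s["ee_pos"]);print(rel((.487,-.2335,.15),1.619),e)
z=e[2]-.024;o=[]
for n in("top","side"):
    p=ctrl.capture(n);f=p["frame"]
    c=proj(p,[[e[0],e[1],.08]])[0].round().astype(int)-[60,70]
    b=cv2.resize(f[c[1]:c[1]+140,c[0]:c[0]+120],None,fx=3.3,fy=3.3,interpolation=cv2.INTER_CUBIC)
    for q,col in((sq(e,.048,.15,z),(0,0,255)),(sq((.487,-.2335),.048,.15,.042),(0,255,255)),(sq((.487,-.2335),.048,.016,.098),(0,255,0))):
        cv2.polylines(b,[np.round(((proj(p,q)-c+.5)*3.3-.5)*16).astype(int)],True,col,1,cv2.LINE_AA,4)
    o.append(b)
cv2.imwrite("pics/over.png",np.hstack(o))
E
```

```text
t: 6.85
ee_pos: [0.4874, -0.231, 0.1762]
tool_rot: [0.689, 0.725, 0.0, -0.001]
contact_force: [0.6, 1.1, -1.1]
gripper_width: 0.381
gripper_force: 60.3
t: 7.15
ee_pos: [0.488, -0.232, 0.1771]
tool_rot: [0.689, 0.725, 0.0, 0.0]
contact_force: [0.0, 0.2, -1.6]
gripper_width: 0.38
gripper_force: 60.3
(array([-0.0024, -0.0017,  0.0451]), array([ 0.    , -0.    ,  0.0003])) [ 0.48796477 -0.23201972  0.17707584]
```

View pics/over.png

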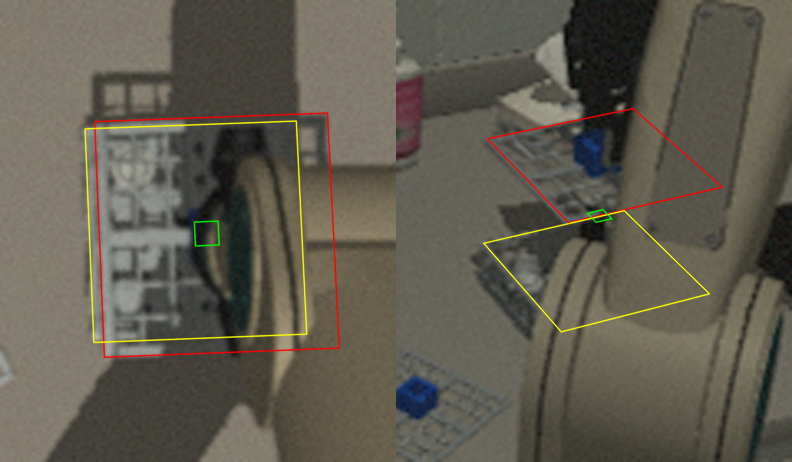

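The left panel shows the cover over the carrier, both close to their outlines. In the right panel the blue hub is at crop (590,150) and the post tip at (595,222), below the frame. I'll lower to just above the post and look closer.

```bash
python3 -m inch '[[[-0.001,-0.001,0.02],[0,0,0]],[[-0.002,-0.001,0.04],[0,0,0]],[[-0.002,-0.001,0.055],[0,0,0]],[[-0.002,-0.001,0.06],[0,0,0]],[[-0.002,-0.001,0.06],[0,0,0]],[[-0.002,-0.001,0.06],[0,0,0]]]'
python3 - <<'E'
from h import *
s=ctrl.state();e=np.array(s["ee_pos"]);print(e,s["contact_force"])
z=e[2]-.024
p=ctrl.capture("side");f=p["frame"]
c=proj(p,[[e[0],e[1],.08]])[0].round().astype(int)-[40,40];k=8
b=cv2.resize(f[c[1]:c[1]+70,c[0]:c[0]+70],None,fx=k,fy=k,interpolation=cv2.INTER_CUBIC)
b=cv2.convertScaleAbs(b,alpha=1.8)
P=(.487,-.2335)
for q,col in((sq(e,.048,.034,e[2]+.004),(0,0,255)),(sq(e,.048,.15,z),(0,0,255)),(sq(P,.048,.15,.042),(0,255,255)),(sq(P,.048,.016,.098),(0,255,0)),(sq(P,.048,.016,.003),(0,255,0)),(sq(P,.048,.010,.105),(0,255,0))):
    cv2.polylines(b,[np.round(((proj(p,q)-c+.5)*k-.5)*16).astype(int)],True,col,1,cv2.LINE_AA,4)
cv2.imwrite("pics/close.png",b)
E
```

```text
t: 7.85
ee_pos: [0.4874, -0.2342, 0.1409]
tool_rot: [0.69, 0.724, 0.0, 0.0]
contact_force: [-0.0, 0.5, -1.3]
gripper_width: 0.382
gripper_force: 60.3
[ 0.48743953 -0.23422174  0.14092602] [-0.03607716  0.45550503 -1.33471766]
```

View pics/close.png

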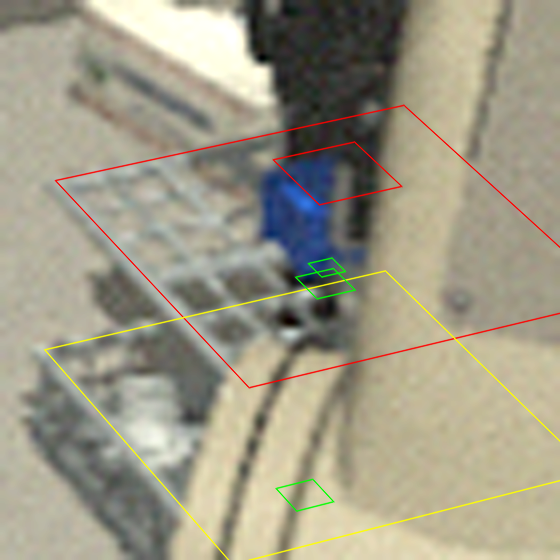

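The hub sits at crop (262–365, 165–270), with the post beneath it at about x 285–335. Both are off their predicted boxes by the same ~13 crop px, so they are aligned relative to each other. Descending in small steps.

```bash
python3 -m inch '[[[0,-0.0005,0.008],[0,0,0]],[[0.0005,-0.0005,0.016],[0,0,0]],[[0.0005,-0.0005,0.022],[0,0,0]],[[0.0005,-0.0005,0.028],[0,0,0]],[[0.0005,-0.0005,0.028],[0,0,0]]]'; python3 -c "
from h import *
print(ctrl.state()['contact_force'],ctrl.state()['wrist_torque'],ctrl.state()['ee_pos'])"
```

```text
t: 8.4
ee_pos: [0.4876, -0.2338, 0.1238]
tool_rot: [0.69, 0.724, 0.0, 0.0]
contact_force: [2.9, 0.1, -2.1]
gripper_width: 0.381
gripper_force: 60.1
[ 2.88674458  0.09497518 -2.1160985 ] [ 0.01570706 -0.43176845  0.01100395] [ 0.48755114 -0.23384436  0.12379324]
```

```bash
python3 -m inch '[[[0,0.0015,0.01],[0,0,0]],[[0,0.002,0.02],[0,0,0]],[[0,0.002,0.03],[0,0,0]],[[0,0.002,0.04],[0,0,0]],[[0,0.002,0.05],[0,0,0]],[[0,0.002,0.06],[0,0,0]],[[0,0.002,0.06],[0,0,0]]]'; python3 -c "
from h import *
print(ctrl.state()['contact_force'],ctrl.state()['wrist_torque'],ctrl.state()['ee_pos'])"
```

```text
t: 9.1
ee_pos: [0.4877, -0.2337, 0.0872]
tool_rot: [0.69, 0.724, -0.0, -0.001]
contact_force: [0.1, 0.0, -1.1]
gripper_width: 0.38
gripper_force: 60.2
[ 0.11427876  0.03268608 -1.12853198] [-0.03786776  0.03757039 -0.01190952] [ 0.48771218 -0.23374245  0.08720647]
```

Sliding freely down the post. Seating it now; I expect the TCP at about 0.068 when it is down.

```bash
python3 -m inch '[[[0,0,0.01],[0,0,0]],[[0,0,0.018],[0,0,0]],[[0,0,0.024],[0,0,0]],[[0,0,0.028],[0,0,0]],[[0,0,0.031],[0,0,0]],[[0,0,0.033],[0,0,0]],[[0,0,0.033],[0,0,0]]]'; python3 -c "
from h import *
print(ctrl.state()['contact_force'],ctrl.state()['wrist_torque'],ctrl.state()['ee_pos'])"
```

```text
t: 9.8
ee_pos: [0.488, -0.2339, 0.0699]
tool_rot: [0.69, 0.724, -0.0, 0.0]
contact_force: [-3.9, 1.3, 14.7]
gripper_width: 0.384
gripper_force: 62.2
[-3.93633423  1.29248455 14.68338897] [0.42749595 0.74577089 0.03785073] [ 0.48802174 -0.23386536  0.06994698]
```

It seated at TCP z 0.070 with 15 N of push, so the frame is at 42 mm. Releasing, then rising straight up.

```bash
python3 -m inch '[[[0,0,-0.003],[0,0,0]],[[0,0,-0.003],[0,0,0]],[[0,0,-0.003],[0,0,0]],[[0,0,-0.003],[0,0,0]],[[0,0,-0.003],[0,0,0]],[[0,0,-0.003],[0,0,0]],[[0,0,-0.003],[0,0,0]]]' 0.4; python3 -m inch '[[[0,0,-0.01],[0,0,0]],[[0,0,-0.02],[0,0,0]],[[0,0,-0.03],[0,0,0]],[[0,0,-0.04],[0,0,0]],[[0,0,-0.045],[0,0,0]],[[0,0,-0.045],[0,0,0]],[[0,0,-0.045],[0,0,0]]]'; python3 - <<'E'
from h import *
s=ctrl.state();e=np.array(s["ee_pos"]);print(e,s["contact_force"])
o=[]
for n in("top","side"):
    p=ctrl.capture(n);f=p["frame"]
    c=proj(p,[[e[0],e[1],.05]])[0].round().astype(int)-[45,50];k=4.4
    b=cv2.convertScaleAbs(cv2.resize(f[c[1]:c[1]+100,c[0]:c[0]+90],None,fx=k,fy=k,interpolation=cv2.INTER_CUBIC),alpha=1.5)
    cv2.polylines(b,[np.round(((proj(p,sq(e,.048,.15,.046))-c+.5)*k-.5)*16).astype(int)],True,(0,0,255),1,cv2.LINE_AA,4)
    o.append(b)
cv2.imwrite("pics/seated.png",np.hstack(o))
E
```

```text
t: 10.5
ee_pos: [0.4881, -0.2339, 0.07]
tool_rot: [0.69, 0.724, 0.0, -0.0]
contact_force: [0.9, 0.4, 0.1]
gripper_width: 0.699
gripper_force: 0.0
t: 11.2
ee_pos: [0.4881, -0.234, 0.0972]
tool_rot: [0.69, 0.724, -0.0, 0.0]
contact_force: [-0.6, -0.0, -0.5]
gripper_width: 0.697
gripper_force: 0.0
[ 0.48806269 -0.23399299  0.09717097] [-0.64286311 -0.00944001 -0.45681025]
```

View pics/seated.png

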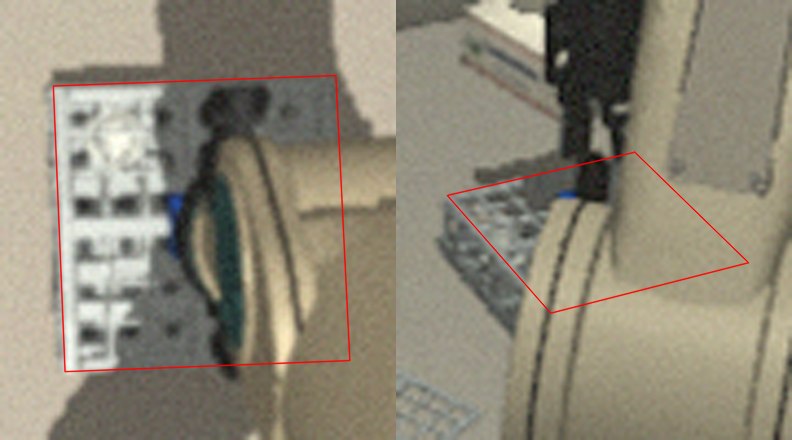

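Both views show the cover's frame on the rim outline, with the hub at left crop (176,225) and the bare post between the open fingers. Lowering slightly and gripping the post.

```bash
python3 -m inch '[[[0,0,0.005],[0,0,0]],[[0,0,0.0095],[0,0,0]],[[0,0,0.0095],[0,0,0]]]'; python3 -m inch '[[[0,0,0],[0,0,0]],[[0,0,0],[0,0,0]],[[0,0,0],[0,0,0]],[[0,0,0],[0,0,0]],[[0,0,0],[0,0,0]],[[0,0,0],[0,0,0]],[[0,0,0],[0,0,0]],[[0,0,0],[0,0,0]],[[0,0,0],[0,0,0]]]' -1
```

```text
t: 11.6
ee_pos: [0.4877, -0.2338, 0.0908]
tool_rot: [0.69, 0.724, -0.0, -0.001]
contact_force: [0.6, 0.0, 0.1]
gripper_width: 0.703
gripper_force: 0.0
t: 12.5
ee_pos: [0.4884, -0.2339, 0.0917]
tool_rot: [0.69, 0.724, 0.0, 0.0]
contact_force: [0.5, 0.9, 5.3]
gripper_width: 0.175
gripper_force: 59.4
```

```bash
python3 -m inch '[[[0,0,-0.006],[0,0,0]],[[0,0,-0.018],[0,0,0]],[[0,0,-0.04],[0,0,0]],[[0,0,-0.07],[0,0,0]],[[0,0,-0.105],[0,0,0]],[[0,0,-0.14],[0,0,0]],[[0,0,-0.175],[0,0,0]],[[0,0,-0.205],[0,0,0]],[[0,0,-0.228],[0,0,0]],[[0,0,-0.243],[0,0,0]],[[0,0,-0.25],[0,0,0]],[[0,0,-0.25],[0,0,0]]]'; python3 -m inch '[[[0,0,0],[0,0,0]],[[0,0,0],[0,0,0]],[[0,0,0],[0,0,0]],[[0,0,0],[0,0,0]],[[0,0,0],[0,0,0]]]'; python3 - <<'E'
from h import *
s=ctrl.state();e=np.array(s["ee_pos"]);print(e,s["contact_force"],s["wrist_torque"],R.from_quat(s["tool_rot"]).as_matrix()[2].round(4),np.abs(s["qd"]).max())
o=[];dz=e[2]-.0917
for n in("top","side"):
    p=ctrl.capture(n);f=p["frame"]
    c=proj(p,[[e[0],e[1],.03+dz]])[0].round().astype(int)-[50,55];k=4
    b=cv2.convertScaleAbs(cv2.resize(f[c[1]:c[1]+110,c[0]:c[0]+99],None,fx=k,fy=k,interpolation=cv2.INTER_CUBIC),alpha=1.5)
    for h,col in((.046,(0,0,255)),(0,(0,255,255))):
        cv2.polylines(b,[np.round(((proj(p,sq(e,.048,.15,h+dz))-c+.5)*k-.5)*16).astype(int)],True,col,1,cv2.LINE_AA,4)
    o.append(b)
cv2.imwrite("pics/lifted.png",np.hstack(o))
E
```

```text
t: 13.7
ee_pos: [0.488, -0.234, 0.2418]
tool_rot: [0.69, 0.724, 0.0, 0.0]
contact_force: [0.7, 0.0, -5.3]
gripper_width: 0.169
gripper_force: 58.7
t: 14.2
ee_pos: [0.4881, -0.2338, 0.2412]
tool_rot: [0.69, 0.724, -0.0, -0.0]
contact_force: [-0.3, 0.3, -3.8]
gripper_width: 0.172
gripper_force: 58.7
[ 0.48806436 -0.2338366   0.24118945] [-0.25281294  0.26055523 -3.81514167] [-0.05394095 -0.00491921 -0.07512411] [ 3.e-04 -3.e-04 -1.e+00] 0.002245904372346115
```

View pics/lifted.png

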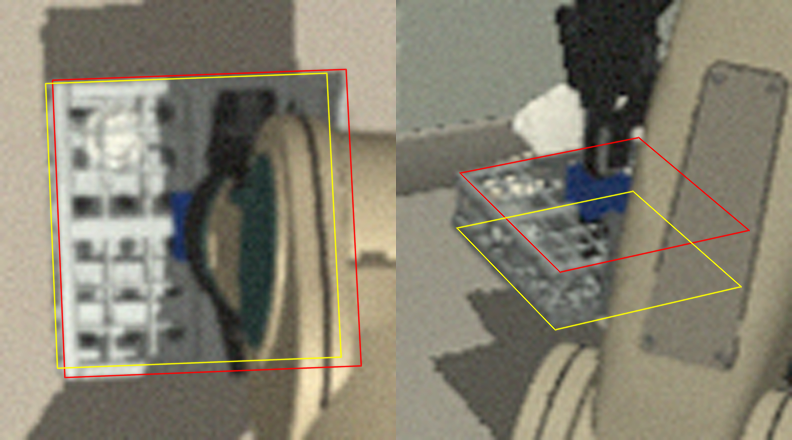

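The picture shows the basket with the cover on, held level. Its rim is on the red outline (right crop 460,173) and its base is near the yellow one, about 15 cm up; the shadow below is clear of it. Handing in.

```bash
python3 -c "
from station import ctrl
print(ctrl.job_done())"
```

```text
the job is handed in; nothing more can be done
None
```

I fitted the 150 mm cover fully down on the carrier's rim and let go of it. I then lifted the carrier straight up by its post and handed the job in with it still and level, its underside about 15 cm above the worktop, at about 14 s on the robot's clock. I didn't check the caps one by one after the lift, and the judging result isn't shown.

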